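# Pack and wedge the moulding samples

## Task

Pack the three square-cut moulding samples side by side in the plywood carrier: the widest against the tall end with the carrying bar, then the medium one, then the narrowest, all standing upright across the carrier and centred on its width. Then press the wooden wedge, thin end down, into the gap left at the low end until the row is pushed tight together and let go. Leave the two mitred offcuts where they lie.

Things in the scene. Friction and masses are not known exactly. Their poses are not given: they have to be found in the camera images.
- carrier: Fixed plywood carrier: floor 80 mm wide (x), no side walls, its upper face 10 mm up, 14 mm thick end walls with inner faces at y = +79.5 mm (tall wall with round carrying bar, top 83 mm up) and y = -79.5 mm (low wall, top 52 mm up). Origin: centre of underside, on the table, midway between walls; z up. The row runs along y; the tight row leaves a 22 mm gap at the low wall.
- wide_mid (a point): Wide square-cut moulding sample, raw wood, 75 g: 50 mm long along its x, 60 mm wide along its y, 42 mm high, ridges along both long edges with a sunk flat 8 mm deep between. The point is its centre, 21 mm above its underside; z up. In the carrier its x lies along the carrier's x, either way round.
- medium_mid (a point): Medium square-cut moulding sample, raw wood, 60 g: 50 mm long along its x, 45 mm wide along its y, 48 mm high to the top of a low rounded bead 30 mm wide running along x; sides upright to 42 mm. The point is its centre, 24 mm above its underside; z up. In the carrier its x lies along the carrier's x, either way round.
- narrow_mid (a point): Narrow square-cut moulding sample, raw wood, 40 g: 50 mm long along its x, 32 mm wide along its y, 42 mm high, ridges along both long edges with a sunk flat 6 mm deep between. The point is its centre, 21 mm above its underside; z up. In the carrier its x lies along the carrier's x, either way round.
- wedge_mid (a point): Pale wood wedge on its thin end, 35 g, 60 mm high, 45 mm along its x (parallel faces: grip here); along y 10 mm thick at the bottom, evenly to 30 mm at the top. Point: centre, 30 mm above its underside; z up. In the carrier its x lies along the carrier's x, either way. Pushed down on its top (let go first: it shifts in y), a few N slide the row; it stops ~6 mm above the floor, tight, and holds.
- mitred_wide_mid (a point): Look-alike to leave alone: offcut of the wide moulding (60 mm wide, 42 mm high) with one end cut at 45 degrees, 20 to 80 mm long. The point is the middle of its 80 by 60 mm outline, 21 mm above its underside; x along its length, mitred end at +x.
- mitred_medium_mid (a point): Look-alike to leave alone: offcut of the medium moulding (45 mm wide, 48 mm high) with one end cut at 45 degrees, 25 to 70 mm long. The point is the middle of its 70 by 45 mm outline, 24 mm above its underside; x along its length, mitred end at +x.
Things that resemble listed ones, but are neither listed nor needed, are in the scene too. Leave any blue look-alike of the part that bears wedge_mid alone.

How it is judged:
At the end, for the whole second after the job is handed in: Wide, medium, narrow in that order from the tall wall, on the floor, upright, each within 4 mm of its tight place along the row, 12 mm across, 0.1 rad; wedge thin end down at the low wall, centre 38 to 53 mm above the carrier's underside, within 12 mm across and 0.15 rad; all at rest (y of wide_mid in the frame of carrier between 0.0455 and 0.0535 m and x of wide_mid in the frame of carrier between -0.012 and 0.012 m and z of wide_mid in the frame of carrier between 0.027 and 0.035 m and angle between each of wide_mid, medium_mid, narrow_mid's own z axis and vertical below 0.1 rad and angle between the x axis of each of wide_mid, medium_mid, narrow_mid and the x axis of carrier, either way round below 0.12 rad and y of medium_mid in the frame of carrier between -0.007 and 0.001 m and x of medium_mid in the frame of carrier between -0.012 and 0.012 m and z of medium_mid in the frame of carrier between 0.03 and 0.038 m and y of narrow_mid in the frame of carrier between -0.0455 and -0.0375 m and x of narrow_mid in the frame of carrier between -0.012 and 0.012 m and z of narrow_mid in the frame of carrier between 0.027 and 0.035 m and y of wedge_mid in the frame of carrier between -0.0765 and -0.0605 m and x of wedge_mid in the frame of carrier between -0.012 and 0.012 m and z of wedge_mid in the frame of carrier between 0.038 and 0.053 m and angle between wedge_mid's own z axis and vertical below 0.15 rad and angle between the x axis of wedge_mid and the x axis of carrier, either way round below 0.15 rad and linear speed of each of wide, medium, narrow, wedge below 0.01 m/s); the robot touches nothing.
It fails at once if a mitred offcut is moved by more than 20 mm (distance of any of mitred_wide_mid, mitred_medium_mid from where it was at the start of the episode above 0.02 m).
It also fails if it takes over 106 s, if anything falls off the work surface, if the arm or the gripper's body presses on something with over 40 N, if the wrist force passes 120 N, or if a joint passes its speed limit or range.

## Robot

A 6-joint arm with a two-finger parallel gripper is mounted at the origin on the work surface. World frame = base frame: x ahead of the robot, y to its left, z up, the work surface at z = 0. Lengths are in m, angles in rad, forces in N, time in s.
With the tool pointing down it reaches from about 0.375 to 0.9 m from the base axis. Payload 3.1 kg.
Tool frame: the origin (TCP) lies at the very end of the fingers, on their centre line; the grasp point (between the pads) lies 19 mm behind it; z points along the fingers, y is the line along which they close (so a half turn about z gives the same grasp; the last joint's range is limited). The gripper opens to 87 mm and grips with 3 to 60 N. Pads are 19 mm wide; open, the fingers measure 117 mm over their backs; the gripper's body (75 mm by 190 mm) begins 51 mm behind the grasp point.
Start: joints at [0.964, 0.527, 1.433, -0, 1.181, -0.178], TCP at [0.26, 0.568, 0.223] pointing down, gripper open.
Joint ranges: [-3.08, 3.08], [-0.75, 2.2], [0.22, 2.44], [-1.43, 4.57], [0, 2.65], [-2.85, 2.85]. Speed limits (rad/s): [2.79, 2.79, 3.14, 3.14, 3.14, 3.14].

## Interface

Orientations are given as a unit quaternion [x, y, z, w].
In Python, from rig import robot gives the robot as it stands. The module is installed in compiled form; this text tells all that it offers.
- The arm moves only by the tool servo_tool, never from a script. Its argument "rows" is one flat list of numbers, 5 for each row, row after row: the closure, from -1 (fully open) to 1 (shut), so that 0 is half open, then the shift along the tool's x, y, z in m, then the turn about the tool's z in degrees. A call has 1 to 5 rows; each row shifts and turns the commanded pose from where the row before left it, along the tool's axes as they then stand; what a row does not reach is not made up. A row lasts 1/12 s, in which the tool goes at most 41.7 mm and 7.16 degrees, less where a joint would pass 70% of its speed; a pose out of reach is approached as far as the arm can. A call with a gripper value outside its range is refused whole. The fingers move at their own pace and stop on an object; "newtons" is the grip in N (left out, the last holds). Time passes only in rows, so rows that do not move let the fingers close. It gives the time, the measured TCP pose, the force, the opening and the grip force at its end, in the units of the state.
- robot.get_obs(): the state, without advancing time (a new reading comes with each control period).
- robot.camera(name): name is "scene" or "top" or "wrist"; returns a dict with "pixels" (400x640x3 uint8, red, green, blue), "intrinsics" (3x3 intrinsics, pixels), "rvec" (rotation vector, rad) and "tvec" (3), from world to camera coordinates, as OpenCV has them; the wrist camera has in their place "mount" (4x4, takes a point from camera to tool coordinates, whose origin is the TCP and whose axes are the flange's). Camera axes: x right, y down, z forward; pixel columns grow to the right and rows downward; lengths in m; the calibration is good to about 2 mm. The wrist camera is an equidistant fisheye: a pixel r from the principal point sees the ray r / f radians off the axis. A picture is of the moment at which its call begins: read the wrist's pose just before it. There is no depth.
- robot.hand_in(): hands the job in; it is judged then, once.
Trained networks look in a picture, given as the dict that the camera call returned (one of the last four; its "shot" number tells which), for a name from the list of things; names that differ only in an ending like _2 or _b are one class to them, and where a whole thing is asked for, a point or a joint stands for the part that bears it (a point fixed in the world has none). Each returns a list of dicts, best first, with "score" (0 to 1); they miss things now and then, are a little off and sometimes report something else, mostly with a low value. They report only what shows in the picture. A call takes as long as a camera call. They do not tell look-alikes from the thing itself.
- robot.spot_in(picture, query): "at" ([x, y, z] in m, in world coordinates, good to about 4 mm: the middle of the surface that is visible of it).
- robot.outline_of(picture, query): "region" (400x640 bool, what is visible of it).
- robot.place_of(picture, query): "at" ([x, y, z] in m, in world coordinates, good to about 4 mm: a listed point, or the origin of a listed thing).
The state is a dict: "time": time; "q": joint angles; "joint_velocities": joint speeds; "joint_torque": joint torques, N m; "position": TCP position; "tool_rot": TCP orientation; "ft_force": force on the tool from outside, world axes, zero at the start; "moment": the same for the moment, N m; "grip_width": finger opening in m; "grip_force": force on a finger pad.
Only numpy, scipy, OpenCV 4.12 (cv2) and the standard library are available. Lean on these libraries where they do the work, as an engineer would, in place of code of your own. Each camera call takes 0.05 s, during which the arm holds its last target. There are 200 camera calls.

## Working session

There is one attempt and no reset: what is moved stays moved. The work goes in short steps, Python scripts to look and compute and a tool call to move; the robot and the scene stay as the last step left them, time stands still between calls to the robot, and variables do not carry over. Pictures are saved under pics/ and viewed, at most 14 in all, crops included, and the job is handed in when it is done.

Besides the shell and the picture viewer there is one more tool, called after "Call:" as name(argument=value, ...), one argument or row to a line, values as JSON. servo_tool: Moves the arm, as the interface text tells. Its arguments: {"type":"object","properties":{"rows":{"type":"array","items":{"type":"number"}},"newtons":{"type":"number"}},"required":["rows"]}

```bash
mkdir -p pics; ls; python3 - <<'E'
from rig import robot
import cv2, numpy as np
for n in ("scene","top"):
    p=robot.camera(n); cv2.imwrite(f"pics/{n}0.png",p["pixels"][:,:,::-1])
    print(n,p["intrinsics"].tolist(),p["rvec"],p["tvec"])
    for q in ("carrier","wide_mid","medium_mid","narrow_mid","wedge_mid","mitred_wide_mid","mitred_medium_mid"):
        print(q,[(round(d["score"],2),np.round(d["at"],3).tolist()) for d in robot.place_of(p,q)][:4])
o=robot.get_obs(); print(o["position"],o["tool_rot"],o["time"],o["grip_width"])
E
```

```text
pics
scene [[472.31871700389985, 0.0, 318.03494312647723], [0.0, 472.31871700389985, 196.80600078240457], [0.0, 0.0, 1.0]] [ 1.1167991   2.41624899 -0.93294988] [ 0.34680989 -0.28215624  1.4980902 ]
carrier [(0.93, [0.506, 0.083, 0.001])]
wide_mid [(0.57, [0.487, -0.317, 0.023])]
medium_mid [(0.97, [0.656, 0.207, 0.021])]
narrow_mid [(0.73, [0.479, 0.318, 0.019])]
wedge_mid [(0.64, [0.529, -0.086, 0.029]), (0.57, [0.628, 0.078, 0.026])]
mitred_wide_mid [(0.87, [0.644, -0.212, 0.02])]
mitred_medium_mid [(0.71, [0.655, -0.062, 0.02])]
top [[443.64631127097016, 0.0, 322.81841678568577], [0.0, 443.64631127097016, 201.4573167181196], [0.0, 0.0, 1.0]] [ 2.16292144 -2.17973131  0.08748536] [-0.00233342  0.55247777  1.04888388]
carrier [(0.84, [0.498, 0.077, -0.002])]
wide_mid [(0.7, [0.489, -0.317, 0.025])]
medium_mid [(0.65, [0.657, 0.212, 0.027])]
narrow_mid [(0.68, [0.48, 0.318, 0.016])]
wedge_mid [(0.68, [0.632, 0.073, 0.03]), (0.48, [0.531, -0.083, 0.026])]
mitred_wide_mid [(0.72, [0.643, -0.208, 0.022])]
mitred_medium_mid [(0.75, [0.656, -0.064, 0.028])]
[0.25981855 0.56841346 0.22258544] [2.12745010e-01 9.77107753e-01 1.88417768e-05 9.82733659e-06] 0.8 0.08740868399007674
```

View pics/top0.png

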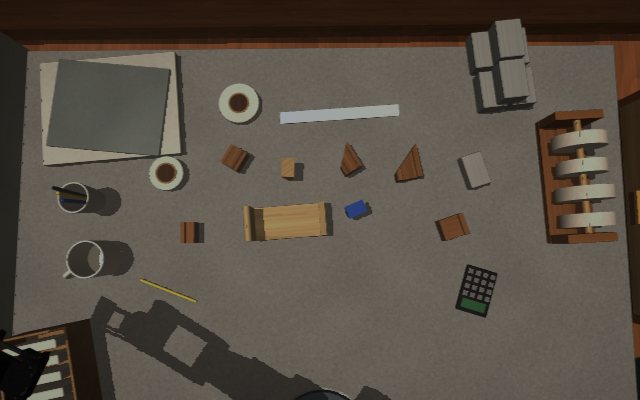

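View pics/scene0.png

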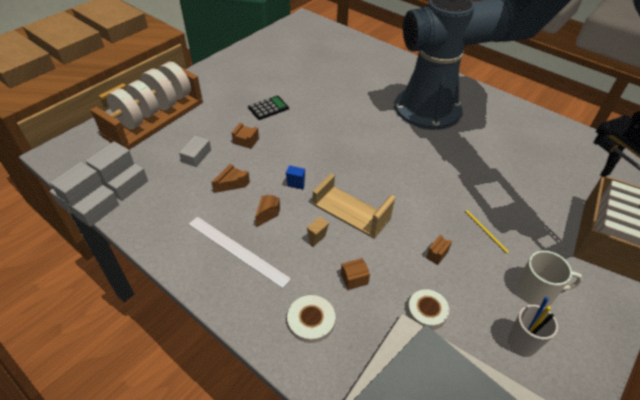

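The top view shows narrow at (190,232), medium (235,158), pale wedge (288,168), blue wedge (357,209) to be left alone, and wide (452,226). The mitred offcuts are at (350,160) and (409,163). The carrier is at (287,222) with its tall wall on the left (+y). The scene view agrees. Next I fit the exact poses to the outlines in both views.

```bash
cat > h.py <<'E'
import numpy as np, cv2, json
from scipy.optimize import minimize
from scipy.ndimage import distance_transform_edt as edt
from rig import robot
def box(x0,x1,y0,y1,z0,z1,tx=None):
    return np.array([(x,y,z) for x in(x0,x1) for y in(y0,y1) for z in(z0,z1)],float)
def blk(l,w,h): return [box(-l/2,l/2,-w/2,w/2,0,h)]
M={"wide_mid":blk(50,60,42),"narrow_mid":blk(50,32,42),
 "medium_mid":[np.vstack([box(-25,25,-22.5,22.5,0,42),box(-25,25,-9,9,42,48)])],
 "wedge_mid":[np.vstack([box(-22.5,22.5,-5,5,0,.01),box(-22.5,22.5,-15,15,60,60.01)])],
 "carrier":[box(-40,40,-93.5,93.5,0,10),box(-40,40,79.5,93.5,0,75),box(-40,40,-93.5,-79.5,0,52)]}
H={"wide_mid":.021,"narrow_mid":.021,"medium_mid":.024,"wedge_mid":.03,"carrier":0}
def sil(name,x,y,a,p,z=0):
    m=np.zeros((1600,2560),np.uint8)   # 4x supersampled
    R=np.array([[np.cos(a),-np.sin(a),0],[np.sin(a),np.cos(a),0],[0,0,1]])
    for P in M[name]:
        u=cv2.projectPoints(P/1000@R.T+[x,y,z],p["rvec"],p["tvec"],p["intrinsics"],None)[0]
        cv2.fillConvexPoly(m,cv2.convexHull((u*4+1.5).round().astype(np.int32)),255)
    return cv2.resize(m,(640,400),interpolation=cv2.INTER_AREA)/255.
def region(p,name,near):
    best=None
    for d in robot.outline_of(p,name):
        r=d["region"]; v,u=np.nonzero(r)
        n=cv2.projectPoints(np.array([near],float),p["rvec"],p["tvec"],p["intrinsics"],None)[0].ravel()
        e=np.hypot(u.mean()-n[0],v.mean()-n[1])
        if best is None or e<best[0]: best=(e,r.astype(float))
    return best[1]
def fit(name,near,pics,yaws,z=0):
    rs=[(p,region(p,name,near)) for p in pics]
    f=lambda s:sum(np.abs(sil(name,s[0],s[1],s[2],p,z)-r).sum()/r.sum() for p,r in rs)
    best=min((minimize(f,[near[0],near[1],a],method="Nelder-Mead",options=dict(initial_simplex=[[near[0],near[1],a],[near[0]+.008,near[1],a],[near[0],near[1]+.008,a],[near[0],near[1],a+.15]],xatol=1e-4,fatol=1e-4)) for a in yaws),key=lambda r:r.fun)
    return best.x,best.fun
def go(x,y,z,a):
    """tool y to lie along direction a (mod pi): turn deg, then shifts in turned tool axes (mm)"""
    from scipy.spatial.transform import Rotation as Ro
    o=robot.get_obs(); R=Ro.from_quat(o["tool_rot"]).as_matrix(); ya=np.arctan2(R[1,1],R[0,1])
    d=(ya-a+np.pi/2)%np.pi-np.pi/2     # turn about down axis
    R2=R@Ro.from_euler("z",d).as_matrix()
    s=R2.T@(np.array([x,y,z])-o["position"])
    print("turn",round(np.degrees(d),2),"shift mm",np.round(s*1000,1),"q6",round(o["q"][5],2),"t",round(o["time"],1),"pos",np.round(o["position"],4),"yaw",round(np.degrees(ya),1))
E
cat > f.py <<'E'
from h import *
pics=[robot.camera("top"),robot.camera("scene")]
N={"carrier":(.502,.08,0),"wide_mid":(.488,-.317,.02),"medium_mid":(.656,.21,.02),"narrow_mid":(.48,.318,.02),"wedge_mid":(.63,.076,.03)}
out={}
for n,c in N.items():
    ys=[0.05] if n=="carrier" else np.arange(-1.5,1.5,.5)
    s,e=fit(n,c,pics,ys); out[n]=s.tolist()
    print(n,np.round(s,4),round(np.degrees(s[2]),1),round(e,3),[np.round(fit(n,c,[p],[s[2]])[0],4).tolist() for p in pics])
json.dump(out,open("poses.json","w"))
for p,nm in zip(pics,("t","s")):
    im=p["pixels"][:,:,::-1].copy()
    for n,s in out.items():
        cs,_=cv2.findContours((sil(n,*s,p)>.5).astype(np.uint8),cv2.RETR_EXTERNAL,cv2.CHAIN_APPROX_NONE)
        cv2.drawContours(im,cs,-1,(0,255,0),1)
    c=im[120:280,150:500] if nm=="t" else im[110:300,200:470]
    cv2.imwrite(f"pics/fit_{nm}.png",cv2.resize(c,None,fx=2.2,fy=2.2,interpolation=cv2.INTER_NEAREST))
E
time python3 f.py
```

```text
carrier [0.5053 0.0807 0.0711] 4.1 0.118 [[0.5057, 0.0825, 0.0659], [0.5025, 0.0796, 0.0695]]
wide_mid [ 0.4896 -0.3153  0.3187] 18.3 0.12 [[0.4897, -0.315, 0.33], [0.4879, -0.3167, 0.31]]
medium_mid [ 0.6599  0.2081 -0.5095] -29.2 0.192 [[0.6601, 0.209, -0.5385], [0.658, 0.2057, -0.4718]]
narrow_mid [ 0.4804  0.3163 -0.006 ] -0.3 0.158 [[0.4807, 0.3173, 0.0225], [0.4799, 0.3156, 0.0059]]
wedge_mid [ 0.6312  0.0749 -0.0504] -2.9 0.209 [[0.6315, 0.0766, 0.0031], [0.6299, 0.0739, -0.0376]]
real	0m13.354s
user	0m20.058s
sys	0m4.092s
```

View pics/fit_t.png

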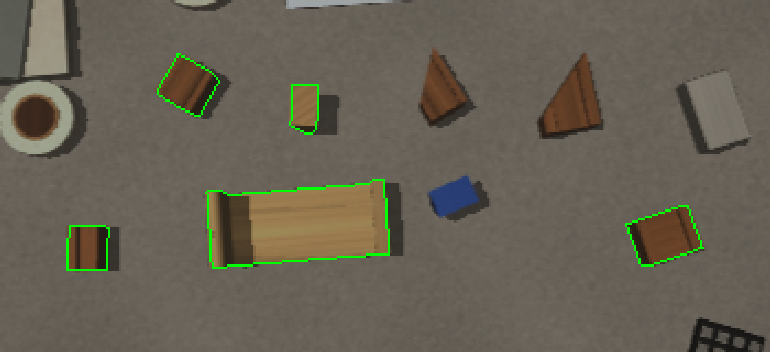

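View pics/fit_s.png

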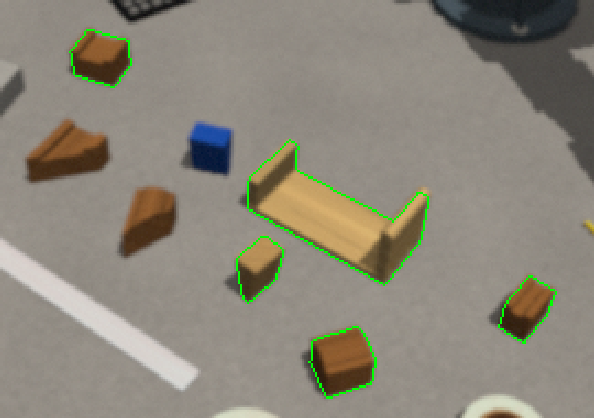

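```bash
python3 -c "
from h import *
P=json.load(open('poses.json'));n=P['narrow_mid']
go(n[0],n[1],.15,n[2])"
```

```text
turn 65.77 shift mm [-250.8  222.1   72.5] q6 -0.18 t 1.9 pos [0.2598 0.5684 0.2225] yaw 65.4
```

The fitted outlines match in both views, so I start with the wide sample.

```bash
python3 -c "
from h import *
P=json.load(open('poses.json'));n=P['wide_mid']
go(n[0],n[1],.15,n[2])"
```

```text
turn 47.17 shift mm [-911.2  -58.8   72.6] q6 -0.18 t 1.9 pos [0.2598 0.5684 0.2225] yaw 65.4
```

Call:
servo_tool(
  rows=[-1,0,0,0,6.74,-1,0,0,0,6.74,-1,0,0,0,6.74,-1,0,0,0,6.74,-1,0,0,0,6.74],
)

```text
time: 2.32
position: [0.2598, 0.5684, 0.2226]
tool_rot: [0.489, 0.872, -0.0, -0.0]
ft_force: [-0.3, 0.2, -0.2]
grip_width: 0.087
grip_force: 0.0
```

Call:
servo_tool(
  rows=[-1,0,0,0,6.74,-1,0,0,0,6.74,-1,-0.038,-0.0024,0,0,-1,-0.038,-0.0024,0,0,-1,-0.038,-0.0024,0,0],
)

```text
time: 2.73
position: [0.2886, 0.457, 0.2224]
tool_rot: [0.585, 0.811, 0.0, 0.0]
ft_force: [0.6, -0.3, -0.4]
grip_width: 0.0873
grip_force: 0.0
```

Call:
servo_tool(
  rows=[-1,-0.038,-0.0024,0,0,-1,-0.038,-0.0024,0,0,-1,-0.038,-0.0024,0,0,-1,-0.038,-0.0024,0,0,-1,-0.038,-0.0024,0,0],
)

```text
time: 3.15
position: [0.337, 0.2721, 0.2228]
tool_rot: [0.586, 0.811, 0.0, 0.0]
ft_force: [0.3, -0.0, -0.4]
grip_width: 0.0873
grip_force: 0.0
```

Call:
servo_tool(
  rows=[-1,-0.038,-0.0024,0,0,-1,-0.038,-0.0024,0,0,-1,-0.038,-0.0024,0,0,-1,-0.038,-0.0024,0,0,-1,-0.038,-0.0024,0,0],
)

```text
time: 3.57
position: [0.3852, 0.0877, 0.2229]
tool_rot: [0.586, 0.81, 0.0, 0.0]
ft_force: [0.6, -0.6, -0.1]
grip_width: 0.087
grip_force: 0.0
```

Call:
servo_tool(
  rows=[-1,-0.038,-0.0024,0,0,-1,-0.038,-0.0024,0.01,0,-1,-0.038,-0.0024,0.01,0,-1,-0.038,-0.0024,0.01,0,-1,-0.038,-0.0024,0.01,0],
)

```text
time: 3.98
position: [0.4334, -0.0969, 0.1825]
tool_rot: [0.586, 0.81, 0.0, 0.001]
ft_force: [0.5, 0.9, 0.1]
grip_width: 0.087
grip_force: 0.0
```

Call:
servo_tool(
  rows=[-1,-0.038,-0.0024,0.01,0,-1,-0.038,-0.0024,0.01,0,-1,-0.038,-0.0024,0.01,0,-1,0,0,0,0,-1,0,0,0,0],
)

```text
time: 4.4
position: [0.4622, -0.2073, 0.152]
tool_rot: [0.587, 0.809, 0.0, -0.0]
ft_force: [-0.1, 0.4, 0.2]
grip_width: 0.0872
grip_force: 0.0
```

```bash
cat > w.py <<'E'
# wrist check: project model silhouettes into wrist picture, and refit against outline
import sys
from h import *
from scipy.spatial.transform import Rotation as Ro
def wproj(P,o,p):
    R=Ro.from_quat(o["tool_rot"]).as_matrix(); c=(P-o["position"])@R
    Mi=np.linalg.inv(p["mount"]); c=c@Mi[:3,:3].T+Mi[:3,3]
    th=np.arctan2(np.hypot(c[:,0],c[:,1]),c[:,2]); ph=np.arctan2(c[:,1],c[:,0]); K=p["intrinsics"]
    return np.c_[K[0,0]*th*np.cos(ph)+K[0,2],K[1,1]*th*np.sin(ph)+K[1,2]]
def wsil(name,s,o,p,z=0):
    m=np.zeros((1600,2560),np.uint8); a=s[2]
    R=np.array([[np.cos(a),-np.sin(a),0],[np.sin(a),np.cos(a),0],[0,0,1]])
    for P in M[name]:
        u=wproj(P/1000@R.T+[s[0],s[1],z],o,p)
        cv2.fillConvexPoly(m,cv2.convexHull((u*4+1.5).round().astype(np.int32)),255)
    return cv2.resize(m,(640,400),interpolation=cv2.INTER_AREA)/255.
def wfit(name,s0,z=0,png=None):
    o=robot.get_obs(); p=robot.camera("wrist")
    m0=wsil(name,s0,o,p,z)
    ds=robot.outline_of(p,name)
    r=max((d["region"].astype(float) for d in ds),key=lambda r:np.minimum(r,m0).sum()/np.maximum(r,m0).sum())
    f=lambda s:np.abs(wsil(name,s,o,p,z)-r).sum()/r.sum()
    s0=np.array(s0); b=minimize(f,s0,method="Nelder-Mead",options=dict(initial_simplex=[s0,s0+[.006,0,0],s0+[0,.006,0],s0+[0,0,.1]],xatol=1e-4,fatol=1e-4))
    print(name,np.round(s0,4),round(f(s0),3),"->",np.round(b.x,4),round(b.fun,3))
    if png:
        im=p["pixels"][:,:,::-1].copy()
        for s,c in((s0,(0,0,255)),(b.x,(0,255,0))):
            cs,_=cv2.findContours((wsil(name,s,o,p,z)>.5).astype(np.uint8),cv2.RETR_EXTERNAL,cv2.CHAIN_APPROX_NONE); cv2.drawContours(im,cs,-1,c,1)
        cv2.imwrite(png,im)
    return b.x
E
python3 -c "
from w import *
n=json.load(open('poses.json'))['wide_mid']
s=wfit('wide_mid',n,0,'pics/w1.png')
go(n[0],n[1],.015,n[2]);go(s[0],s[1],.015,s[2])"
```

```text
wide_mid [ 0.4896 -0.3153  0.3187] 1.22 -> [ 0.4878 -0.315   0.3106] 1.175
turn -0.03 shift mm [-114.5   -7.7  137.2] q6 -0.96 t 4.5 pos [ 0.4611 -0.2044  0.1524] yaw 18.2
turn 0.44 shift mm [-113.7   -8.3  137.2] q6 -0.96 t 4.5 pos [ 0.4611 -0.2044  0.1524] yaw 18.2
```

View pics/w1.png

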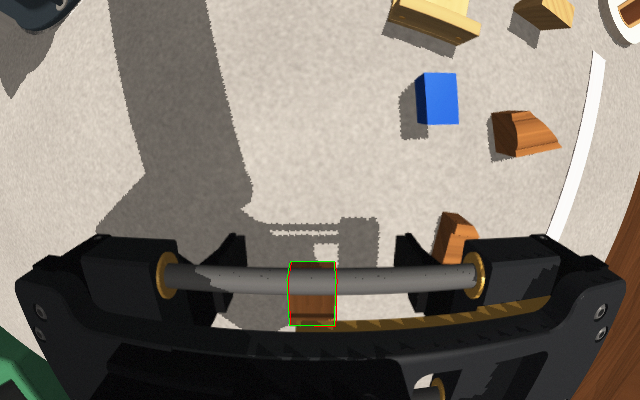

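Call:
servo_tool(
  rows=[-1,-0.038,-0.0027,0,0,-1,-0.038,-0.0027,0,0,-1,-0.038,-0.0026,0,0,-1,0,0,0.03,0,-1,0,0,0.03,0],
)

```text
time: 4.92
position: [0.4925, -0.3182, 0.0946]
tool_rot: [0.586, 0.81, -0.001, 0.004]
ft_force: [0.1, 1.8, -0.7]
grip_width: 0.0872
grip_force: 0.0
```

Call:
servo_tool(
  rows=[-1,0,0,0.03,0,-1,0,0,0.03,0,-1,0,0,0.02,0,-1,0,0,0,0,-1,0,0,0,0],
)

```text
time: 5.33
position: [0.4896, -0.3139, 0.0124]
tool_rot: [0.585, 0.811, 0.0, -0.001]
ft_force: [0.6, -0.2, 1.1]
grip_width: 0.0872
grip_force: 0.0
```

Call:
servo_tool(
  rows=[0.4,0,0,0,0,0.4,0,0,0,0,0.4,0,0,0,0,0.4,0,0,0,0,0.4,0,0,0,0],
  newtons=15,
)

```text
time: 5.75
position: [0.4904, -0.3164, 0.0136]
tool_rot: [0.586, 0.81, -0.0, 0.001]
ft_force: [1.2, 0.1, 0.6]
grip_width: 0.0613
grip_force: 0.0
```

Call:
servo_tool(
  rows=[0.4,0,0,0,0,0.4,0,0,0,0,0.4,0,0,0,0,0.4,0,0,0,0,0.4,0,0,0,0],
)

```text
time: 6.17
position: [0.49, -0.3162, 0.0129]
tool_rot: [0.586, 0.81, -0.0, 0.0]
ft_force: [-1.6, 0.6, 4.9]
grip_width: 0.0498
grip_force: 15.0
```

Call:
servo_tool(
  rows=[0.4,0,0,-0.02,0,0.4,0,0,-0.03,0,0.4,0,0,-0.03,0,0.4,0,0,-0.03,0,0.4,0,0,0,0],
)

```text
time: 6.58
position: [0.493, -0.3185, 0.1277]
tool_rot: [0.586, 0.81, -0.001, 0.005]
ft_force: [-0.3, -0.3, -0.8]
grip_width: 0.0499
grip_force: 15.0
```

```bash
cat >> h.py <<'E'
def carr(u,v,z):
    """go to carrier-frame (u,v) m with tool y along carrier x"""
    x,y,a=json.load(open("poses.json"))["carrier"]; c,s=np.cos(a),np.sin(a)
    go(x+c*u-s*v,y+s*u+c*v,z,a)
E
python3 -c "
from h import *
carr(0,.0475,.122)"
```

```text
turn 14.18 shift mm [444.8  40.6   2.5] q6 -1.08 t 6.6 pos [ 0.493  -0.3185  0.1277] yaw 18.3
```

Call:
servo_tool(
  rows=[0.4,0,0,0,7.09,0.4,0,0,0,7.09,0.4,0.03,0.004,0,0,0.4,0.038,0.004,0,0,0.4,0.038,0.004,0,0],
)

```text
time: 7.0
position: [0.4939, -0.2087, 0.1213]
tool_rot: [0.683, 0.731, 0.0, -0.001]
ft_force: [0.9, 0.4, -1.3]
grip_width: 0.0498
grip_force: 15.0
```

Call:
servo_tool(
  rows=[0.4,0.038,0.004,0,0,0.4,0.038,0.004,0,0,0.4,0.038,0.004,0,0,0.4,0.038,0.004,0,0,0.4,0.038,0.004,0,0],
)

```text
time: 7.42
position: [0.5001, -0.0165, 0.1216]
tool_rot: [0.682, 0.732, -0.0, -0.001]
ft_force: [1.1, -0.7, -0.4]
grip_width: 0.0498
grip_force: 15.0
```

Call:
servo_tool(
  rows=[0.4,0.038,0.004,0,0,0.4,0.03,0.004,0,0,0.4,0,0,0,0,0.4,0,0,0,0,0.4,0,0,0,0],
)

```text
time: 7.83
position: [0.5038, 0.0498, 0.1219]
tool_rot: [0.681, 0.732, -0.0, -0.0]
ft_force: [-0.2, -0.1, -1.0]
grip_width: 0.05
grip_force: 15.0
```

```bash
python3 -c "
from w import *
n=json.load(open('poses.json'))['carrier']
o=robot.get_obs();p=robot.camera('wrist')
im=p['pixels'][:,:,::-1].copy()
a=n[2];R=np.array([[np.cos(a),-np.sin(a),0],[np.sin(a),np.cos(a),0],[0,0,1]])
for P in M['carrier']:
    u=wproj(P/1000@R.T+[n[0],n[1],0],o,p).round().astype(int)
    for i in range(8):
        for j in range(i):
            if bin(i^j).count('1')==1: cv2.line(im,tuple(map(int,u[i])),tuple(map(int,u[j])),(0,255,0),1)
cv2.imwrite('pics/w2.png',im)
carr(0,.0475,.122)"
```

```text
turn -0.04 shift mm [78.9  3.6 -0. ] q6 -0.19 t 7.9 pos [0.5039 0.0492 0.122 ] yaw 4.0
```

View pics/w2.png

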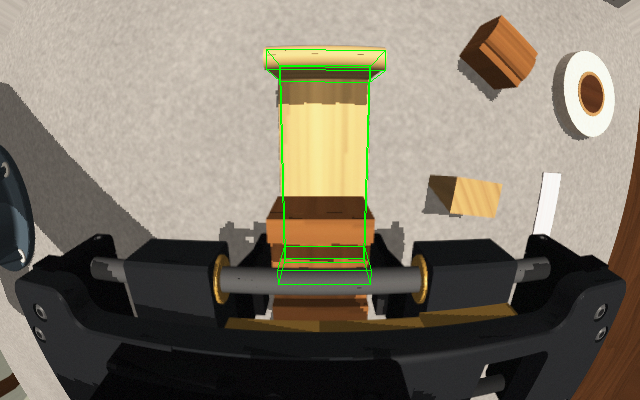

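Call:
servo_tool(
  rows=[0.4,0.025,0.001,0,0,0.4,0.025,0.001,0,0,0.4,0.025,0.001,0,0,0.4,0,0,0.02,0,0.4,0,0,0.02,0],
)

```text
time: 8.3
position: [0.5033, 0.1247, 0.083]
tool_rot: [0.682, 0.732, 0.001, 0.001]
ft_force: [-0.0, -0.2, -1.8]
grip_width: 0.0499
grip_force: 15.0
```

Call:
servo_tool(
  rows=[0.4,0,0,0.02,0,0.4,0,0,0.02,0,0.4,0,0,0.01,0,0.4,0,0,0,0,0.4,0,0,0,0],
)

```text
time: 8.72
position: [0.5018, 0.124, 0.0322]
tool_rot: [0.682, 0.731, -0.0, -0.0]
ft_force: [0.4, 0.5, -1.0]
grip_width: 0.0501
grip_force: 15.0
```

Call:
servo_tool(
  rows=[0.4,0,0,0.003,0,0.4,0,0,0.003,0,0.4,0,0,0.002,0,0.4,0,0,0,0,0.4,0,0,0,0],
)

```text
time: 9.13
position: [0.5018, 0.125, 0.0249]
tool_rot: [0.681, 0.732, 0.0, 0.0]
ft_force: [-0.6, 0.1, -0.6]
grip_width: 0.05
grip_force: 15.0
```

```bash
python3 -c "
from h import *
carr(0,.0475,.0225); print(robot.get_obs()['ft_force'])"
```

```text
turn 0.01 shift mm [3.1 0.3 2.4] q6 -0.04 t 9.1 pos [0.5018 0.125  0.0249] yaw 4.1
[-0.61581457  0.12940047 -0.61301882]
```

Call:
servo_tool(
  rows=[0.4,0.001,0,0.001,0,0.4,0.001,0,0.0005,0,0.4,0.001,0,0,0,0.4,0.001,0,0,0,0.4,0,0,0,0],
)

```text
time: 9.55
position: [0.5014, 0.1292, 0.0231]
tool_rot: [0.681, 0.732, 0.0, -0.0]
ft_force: [0.6, 0.2, -1.7]
grip_width: 0.0501
grip_force: 15.0
```

Call:
servo_tool(
  rows=[0.4,0.001,0,0,0,0.4,0,0,0,0,0.4,0.001,0,0,0,0.4,0,0,0,0,0.4,0,0,0,0],
)

```text
time: 9.97
position: [0.5014, 0.1296, 0.0231]
tool_rot: [0.681, 0.732, -0.001, 0.001]
ft_force: [0.4, -6.8, 0.2]
grip_width: 0.0499
grip_force: 15.0
```

Call:
servo_tool(
  rows=[0.4,0,0,0.0006,0,0.1,0,0,0,0,-1,0,0,0,0,-1,0,0,0,0,-1,0,0,0,0],
)

```text
time: 10.38
position: [0.5014, 0.1312, 0.0225]
tool_rot: [0.682, 0.732, 0.0, -0.0]
ft_force: [-0.6, 0.8, -0.9]
grip_width: 0.0622
grip_force: 0.0
```

Call:
servo_tool(
  rows=[-1,0,0,0,0,-1,0,0,-0.025,0,-1,0,0,-0.035,0,-1,0,0,-0.035,0,-1,0,0,-0.03,0],
)

```text
time: 10.8
position: [0.5012, 0.1313, 0.1491]
tool_rot: [0.681, 0.732, 0.0, -0.0]
ft_force: [0.9, 0.2, 0.6]
grip_width: 0.0859
grip_force: 0.0
```

```bash
python3 -c "
from h import *
print(robot.get_obs()['grip_width'])
n=json.load(open('poses.json'))['medium_mid']
go(n[0],n[1],.012,n[2])"
```

```text
0.08588266318001671
turn 33.28 shift mm [144.4 101.1 137.1] q6 -0.03 t 10.8 pos [0.5012 0.1313 0.1491] yaw 4.1
```

Call:
servo_tool(
  rows=[-1,0,0,0,6.66,-1,0,0,0,6.66,-1,0,0,0,6.66,-1,0,0,0,6.66,-1,0,0,0,6.66],
)

```text
time: 11.22
position: [0.5011, 0.1313, 0.1476]
tool_rot: [0.864, 0.503, 0.0, -0.0]
ft_force: [0.2, -0.6, -0.2]
grip_width: 0.0865
grip_force: 0.0
```

Call:
servo_tool(
  rows=[-1,0,0.034,0,0,-1,0,0.034,0,0,-1,0,0.034,0,0,-1,0,0,0,0,-1,0,0,0,0],
)

```text
time: 11.63
position: [0.5916, 0.0804, 0.1471]
tool_rot: [0.863, 0.505, 0.0, 0.0]
ft_force: [-0.7, -0.5, -0.4]
grip_width: 0.0868
grip_force: 0.0
```

```bash
python3 -c "
from w import *
n=json.load(open('poses.json'))['medium_mid']
s=wfit('medium_mid',n,0,'pics/w3.png')
go(n[0],n[1],.014,n[2]);go(s[0],s[1],.014,s[2])"
```

```text
medium_mid [ 0.6599  0.2081 -0.5095] 0.061 -> [ 0.6597  0.2092 -0.5545] 0.024
turn -0.03 shift mm [145.3   0.9 132.7] q6 0.46 t 11.7 pos [0.5887 0.0816 0.1468] yaw -29.2
turn 2.54 shift mm [146.   -6.4 132.7] q6 0.46 t 11.7 pos [0.5887 0.0816 0.1468] yaw -29.2
```

View pics/w3.png

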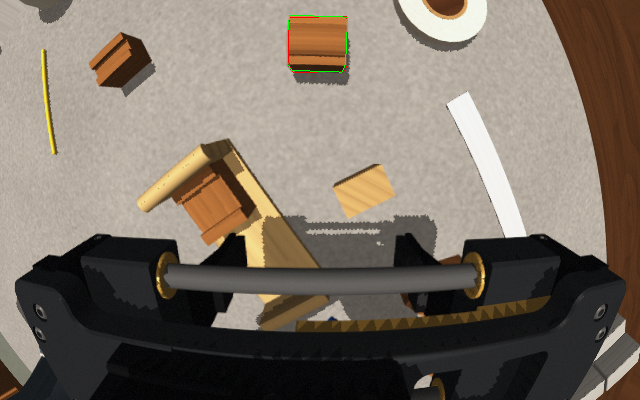

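Call:
servo_tool(
  rows=[-1,0,0,0,2.54,-1,0.036,-0.0016,0,0,-1,0.036,-0.0016,0,0,-1,0.037,-0.0016,0,0,-1,0.037,-0.0016,0,0],
)

```text
time: 12.15
position: [0.6602, 0.2107, 0.1474]
tool_rot: [0.873, 0.487, -0.001, -0.001]
ft_force: [-0.1, -0.1, -0.8]
grip_width: 0.087
grip_force: 0.0
```

Call:
servo_tool(
  rows=[-1,0,0,0,0,-1,0,0,0.03,0,-1,0,0,0.03,0,-1,0,0,0.03,0,-1,0,0,0.02,0],
)

```text
time: 12.57
position: [0.6578, 0.2091, 0.0345]
tool_rot: [0.873, 0.487, -0.003, -0.001]
ft_force: [-0.8, 0.2, -0.2]
grip_width: 0.0871
grip_force: 0.0
```

Call:
servo_tool(
  rows=[-1,0,0,0.015,0,-1,0,0,0.004,0,0.4,0,0,0,0,0.4,0,0,0,0,0.4,0,0,0,0],
)

```text
time: 12.98
position: [0.663, 0.2089, 0.0203]
tool_rot: [0.874, 0.487, 0.002, 0.001]
ft_force: [0.4, -0.3, -0.8]
grip_width: 0.0741
grip_force: 0.0
```

Call:
servo_tool(
  rows=[0.4,0,0,0,0,0.4,0,0,0,0,0.4,0,0,0,0,0.4,0,0,0,0,0.4,0,0,0,0],
)

```text
time: 13.4
position: [0.6621, 0.2087, 0.0192]
tool_rot: [0.874, 0.487, 0.0, 0.0]
ft_force: [-1.0, 0.6, 3.5]
grip_width: 0.0499
grip_force: 15.0
```

Call:
servo_tool(
  rows=[0.4,0,0,-0.02,0,0.4,0,0,-0.03,0,0.4,0,0,-0.03,0,0.4,0,0,-0.03,0,0.4,0,0,0,0],
)

```text
time: 13.82
position: [0.6662, 0.2094, 0.1355]
tool_rot: [0.874, 0.487, 0.006, 0.002]
ft_force: [1.5, -0.1, 0.3]
grip_width: 0.0499
grip_force: 15.0
```

```bash
python3 -c "
from h import *
carr(0,-.013,.028)"
```

```text
turn -35.84 shift mm [-130.  -171.   105.2] q6 0.7 t 13.8 pos [0.6662 0.2094 0.1355] yaw -31.8
```

Call:
servo_tool(
  rows=[0.4,0,0,0,-7.15,0.4,0,0,0,-7.15,0.4,0,0,0,-7.15,0.4,0,0,0,-7.15,0.4,0,0,0,-7.15],
)

```text
time: 14.23
position: [0.6611, 0.2085, 0.1275]
tool_rot: [0.68, 0.733, -0.001, -0.0]
ft_force: [1.4, -0.3, -0.4]
grip_width: 0.0498
grip_force: 15.0
```

Call:
servo_tool(
  rows=[0.4,-0.024,-0.034,0,0,0.4,-0.026,-0.034,0,0,0.4,-0.026,-0.034,0,0,0.4,-0.026,-0.034,0,0,0.4,-0.026,-0.034,0,0],
)

```text
time: 14.65
position: [0.5024, 0.0713, 0.128]
tool_rot: [0.682, 0.732, -0.0, -0.0]
ft_force: [0.8, -1.0, -1.3]
grip_width: 0.05
grip_force: 15.0
```

Call:
servo_tool(
  rows=[0.4,0,0,0,0,0.4,0,0,0,0,0.4,0,0,0,0,0.4,0,0,0,0,0.4,0,0,0,0],
)

```text
time: 15.07
position: [0.5061, 0.0727, 0.1285]
tool_rot: [0.682, 0.732, 0.001, 0.001]
ft_force: [1.1, -0.1, -1.2]
grip_width: 0.0501
grip_force: 15.0
```

```bash
python3 -c "
from h import *
carr(-.001,-.010,.030)"
```

```text
turn -0.03 shift mm [-2.  -1.4 98.5] q6 -0.15 t 15.1 pos [0.5061 0.0727 0.1285] yaw 4.0
```

Call:
servo_tool(
  rows=[0.4,-0.002,-0.0014,0,0,0.4,0,0,0.02,0,0.4,0,0,0.025,0,0.4,0,0,0.025,0,0.4,0,0,0.015,0],
)

```text
time: 15.48
position: [0.5028, 0.0705, 0.0415]
tool_rot: [0.682, 0.732, -0.001, -0.001]
ft_force: [-0.2, -0.2, -0.8]
grip_width: 0.0495
grip_force: 15.0
```

Call:
servo_tool(
  rows=[0.4,0,0,0.005,0,0.4,0,0,0.004,0,0.4,0,0,0.003,0,0.4,0,0,0,0,0.4,0.001,0,0,0],
)

```text
time: 15.9
position: [0.5038, 0.071, 0.0321]
tool_rot: [0.682, 0.731, 0.001, 0.001]
ft_force: [0.8, 0.7, -0.1]
grip_width: 0.0498
grip_force: 15.0
```

Call:
servo_tool(
  rows=[0.4,0.001,0,0,0,0.4,0.001,0,0,0,0.4,0.001,0,0,0,0.4,0.001,0,0,0,0.4,0,0,0,0],
)

```text
time: 16.32
position: [0.5029, 0.0752, 0.0317]
tool_rot: [0.682, 0.731, 0.0, 0.0]
ft_force: [-0.1, 0.8, -0.6]
grip_width: 0.0497
grip_force: 15.0
```

Call:
servo_tool(
  rows=[0.4,0.001,0,0,0,0.4,0,0,0,0,0.4,0,0,0,0,0.4,0,0,0,0,0.4,0,0,0,0],
)

```text
time: 16.73
position: [0.5027, 0.076, 0.0314]
tool_rot: [0.682, 0.731, -0.0, -0.0]
ft_force: [0.8, -0.2, -0.6]
grip_width: 0.0499
grip_force: 15.0
```

```bash
python3 -c "
from h import *
carr(0,-.003,.029)"
```

```text
turn -0.1 shift mm [1.5 2.9 2.4] q6 -0.14 t 16.7 pos [0.5027 0.076  0.0314] yaw 4.0
```

Now lower to the floor and push on gently until contact.

Call:
servo_tool(
  rows=[0.4,0.001,0.001,0.001,0,0.4,0,0.001,0.001,0,0.4,0.001,0,0,0,0.4,0,0,0,0,0.4,0,0,0,0],
)

```text
time: 17.15
position: [0.5045, 0.0782, 0.0294]
tool_rot: [0.682, 0.731, -0.0, -0.0]
ft_force: [-0.3, 0.1, -0.2]
grip_width: 0.0499
grip_force: 15.0
```

Call:
servo_tool(
  rows=[0.4,0.0008,0,0,0,0.4,0,0,0,0,0.4,0.0007,0,0,0,0.4,0,0,0,0,0.4,0,0,0,0],
)

```text
time: 17.57
position: [0.5045, 0.0796, 0.0294]
tool_rot: [0.682, 0.731, -0.0, 0.0]
ft_force: [-0.5, -0.5, 0.0]
grip_width: 0.0497
grip_force: 15.0
```

Call:
servo_tool(
  rows=[0.4,0.001,0,0,0,0.4,0,0,0,0,0.4,0.001,0,0,0,0.4,0,0,0,0,0.4,0,0,0,0],
)

```text
time: 17.98
position: [0.5046, 0.0797, 0.0295]
tool_rot: [0.681, 0.732, -0.001, 0.001]
ft_force: [-0.4, -9.7, -0.2]
grip_width: 0.0498
grip_force: 15.0
```

```bash
python3 -c "
from w import *
o=robot.get_obs();p=robot.camera('wrist');print(o['ft_force'])
cv2.imwrite('pics/w4.png',cv2.resize(p['pixels'][40:330,160:480,::-1],None,fx=2,fy=2))"
```

```text
[-0.44025924 -9.74923339 -0.23855897]
```

View pics/w4.png

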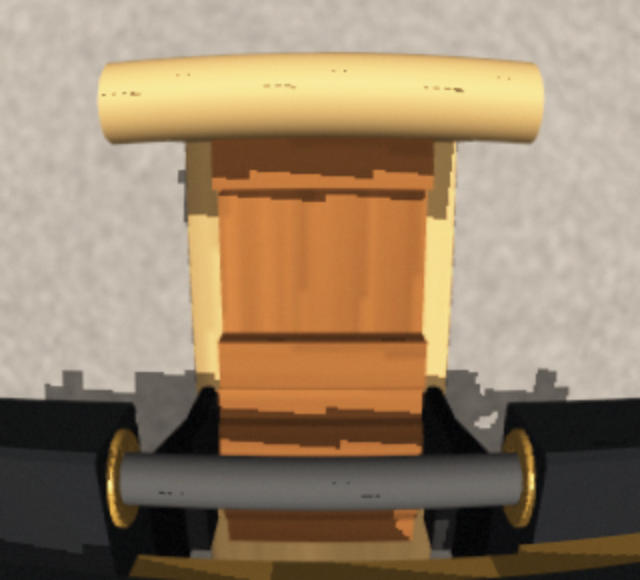

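The wide and medium samples are tight and centred in the carrier. I release here and fetch the narrow one.

Call:
servo_tool(
  rows=[0.1,0,0,0.0003,0,-1,0,0,0,0,-1,0,0,0,0,-1,0,0,0,0,-1,0,0,0,0],
)

```text
time: 18.45
position: [0.5044, 0.082, 0.0292]
tool_rot: [0.682, 0.731, 0.0, -0.0]
ft_force: [0.5, 0.2, -0.4]
grip_width: 0.0689
grip_force: 0.0
```

Call:
servo_tool(
  rows=[-1,0,0,-0.02,0,-1,0,0,-0.035,0,-1,0,0,-0.035,0,-1,0,0,-0.03,0,-1,0,0,0,0],
)

```text
time: 18.87
position: [0.5082, 0.082, 0.1545]
tool_rot: [0.682, 0.731, 0.004, 0.004]
ft_force: [0.7, -0.4, 0.0]
grip_width: 0.0863
grip_force: 0.0
```

Call:
servo_tool(
  rows=[-1,0.038,0,0,4,-1,0.038,0,0,0,-1,0.02,0,0,0,-1,0,0,0,0,-1,0,0,0,0],
)

```text
time: 19.28
position: [0.501, 0.1786, 0.1486]
tool_rot: [0.706, 0.708, -0.0, -0.0]
ft_force: [-1.4, -0.8, -0.2]
grip_width: 0.0869
grip_force: 0.0
```

```bash
python3 -c "
from w import *
n=json.load(open('poses.json'))['narrow_mid']
s=wfit('narrow_mid',n,0,'pics/w5.png')
go(n[0],n[1],.014,n[2]);go(s[0],s[1],.014,s[2])"
```

```text
narrow_mid [ 0.4804  0.3163 -0.006 ] 0.072 -> [0.4792 0.3169 0.0112] 0.029
turn 0.34 shift mm [139.1 -21.5 134.6] q6 0.13 t 19.4 pos [0.5013 0.1771 0.1486] yaw -0.0
turn -0.65 shift mm [140.1 -20.4 134.6] q6 0.13 t 19.4 pos [0.5013 0.1771 0.1486] yaw -0.0
```

Call:
servo_tool(
  rows=[-1,0,0,0,-0.65,-1,0.035,-0.0051,0,0,-1,0.035,-0.0051,0,0,-1,0.035,-0.0051,0,0,-1,0.035,-0.0051,0,0],
)

```text
time: 19.8
position: [0.4801, 0.3173, 0.149]
tool_rot: [0.704, 0.71, -0.0, -0.0]
ft_force: [0.8, 0.4, -0.4]
grip_width: 0.0868
grip_force: 0.0
```

Call:
servo_tool(
  rows=[-1,0,0,0,0,-1,0,0,0.03,0,-1,0,0,0.03,0,-1,0,0,0.03,0,-1,0,0,0.02,0],
)

```text
time: 20.22
position: [0.479, 0.3154, 0.0368]
tool_rot: [0.704, 0.711, -0.002, -0.0]
ft_force: [0.3, 0.1, 0.5]
grip_width: 0.0871
grip_force: 0.0
```

Call:
servo_tool(
  rows=[-1,0,0,0.019,0,-1,0,0,0.004,0,0.4,0,0,0,0,0.4,0,0,0,0,0.4,0,0,0,0],
)

```text
time: 20.63
position: [0.481, 0.3172, 0.0174]
tool_rot: [0.703, 0.711, 0.001, 0.0]
ft_force: [-0.0, -1.1, 0.2]
grip_width: 0.0744
grip_force: 0.0
```

Call:
servo_tool(
  rows=[0.4,0,0,0,0,0.4,0,0,0,0,0.4,0,0,0,0,0.4,0,0,0,0,0.4,0,0,0,0],
)

```text
time: 21.05
position: [0.4801, 0.3175, 0.0168]
tool_rot: [0.703, 0.711, 0.0, 0.0]
ft_force: [-0.4, -0.3, 4.1]
grip_width: 0.0499
grip_force: 15.0
```

Call:
servo_tool(
  rows=[0.4,0,0,-0.02,0,0.4,0,0,-0.035,0,0.4,0,0,-0.04,0,0.4,0,0,-0.035,0,0.4,0,0,0,0],
)

```text
time: 21.47
position: [0.4841, 0.3194, 0.1531]
tool_rot: [0.703, 0.711, 0.007, 0.003]
ft_force: [1.1, -0.5, -0.6]
grip_width: 0.0499
grip_force: 15.0
```

```bash
python3 -c "
from h import *
carr(0,-.0485,.026)"
```

```text
turn -3.42 shift mm [-288.7    2.5  125.8] q6 0.38 t 21.5 pos [0.4841 0.3194 0.1531] yaw 0.7
```

Call:
servo_tool(
  rows=[0.4,0,0,0,-3.42,0.4,-0.036,0,0,0,0.4,-0.036,0,0,0,0.4,-0.036,0,0,0,0.4,-0.036,0,0,0],
)

```text
time: 21.88
position: [0.4893, 0.1726, 0.1457]
tool_rot: [0.681, 0.732, -0.0, -0.0]
ft_force: [0.6, 0.5, -0.4]
grip_width: 0.0497
grip_force: 15.0
```

Call:
servo_tool(
  rows=[0.4,-0.036,0,0,0,0.4,-0.036,0,0,0,0.4,-0.036,0,0,0,0.4,-0.034,0,0,0,0.4,0,0,0,0],
)

```text
time: 22.3
position: [0.5013, 0.0267, 0.1459]
tool_rot: [0.684, 0.73, -0.0, 0.001]
ft_force: [0.3, 0.6, -0.5]
grip_width: 0.0501
grip_force: 15.0
```

Call:
servo_tool(
  rows=[0.4,0,0,0,0,0.4,0,0,0,0,0.4,0,0,0,0,0.4,0,0,0,0,0.4,0,0,0,0],
)

```text
time: 22.72
position: [0.4997, 0.0334, 0.1461]
tool_rot: [0.681, 0.732, -0.0, -0.0]
ft_force: [0.1, -0.8, 0.9]
grip_width: 0.0499
grip_force: 15.0
```

```bash
python3 -c "
from h import *
carr(0,-.0485,.0268)"
```

```text
turn 0.1 shift mm [ -1.7   9.  119.3] q6 -0.23 t 22.7 pos [0.4997 0.0334 0.1461] yaw 4.2
```

Call:
servo_tool(
  rows=[0.4,-0.0015,0.009,0,0,0.4,0,0,0.02,0,0.4,0,0,0.03,0,0.4,0,0,0.03,0,0.4,0,0,0.02,0],
)

```text
time: 23.13
position: [0.5093, 0.0317, 0.0443]
tool_rot: [0.681, 0.732, -0.0, -0.0]
ft_force: [0.4, -0.5, -0.7]
grip_width: 0.0498
grip_force: 15.0
```

Call:
servo_tool(
  rows=[0.4,0,0,0.01,0,0.4,0,0,0.005,0,0.4,0,0,0.003,0,0.4,0,0,0,0,0.4,0,0,0,0],
)

```text
time: 23.55
position: [0.51, 0.0311, 0.029]
tool_rot: [0.682, 0.732, 0.001, 0.001]
ft_force: [0.4, 0.8, -0.2]
grip_width: 0.0499
grip_force: 15.0
```

```bash
python3 -c "
from h import *
carr(0,-.0415,.0268);print(robot.get_obs()['ft_force'])"
```

```text
turn -0.01 shift mm [ 8.3 -1.2  2.2] q6 -0.23 t 23.6 pos [0.51   0.0311 0.029 ] yaw 4.1
[ 0.40718203  0.81577278 -0.23345108]
```

Call:
servo_tool(
  rows=[0.4,0.001,-0.001,0.001,0,0.4,0.0015,0,0.001,0,0.4,0.0015,0,0,0,0.4,0.0015,0,0,0,0.4,0,0,0,0],
)

```text
time: 23.97
position: [0.5083, 0.0367, 0.0268]
tool_rot: [0.682, 0.732, 0.0, 0.001]
ft_force: [0.6, -0.9, 3.8]
grip_width: 0.0497
grip_force: 15.0
```

Call:
servo_tool(
  rows=[0.4,0.001,0,0,0,0.4,0.001,0,0,0,0.4,0,0,0,0,0.4,0,0,0,0,0.4,0,0,0,0],
)

```text
time: 24.38
position: [0.5084, 0.0382, 0.0268]
tool_rot: [0.682, 0.732, 0.0, 0.001]
ft_force: [0.1, -2.9, 5.4]
grip_width: 0.0502
grip_force: 15.0
```

Call:
servo_tool(
  rows=[0.4,0.001,0,0,0,0.4,0,0,0,0,0.4,0,0,0,0,0.4,0,0,0,0,0.4,0,0,0,0],
)

```text
time: 24.8
position: [0.5084, 0.0392, 0.0268]
tool_rot: [0.682, 0.732, 0.0, 0.001]
ft_force: [0.3, -1.5, 5.5]
grip_width: 0.0498
grip_force: 15.0
```

Call:
servo_tool(
  rows=[0.4,0.001,0,0,0,0.4,0,0,0,0,0.4,0,0,0,0,0.4,0,0,0,0,0.4,0,0,0,0],
)

```text
time: 25.22
position: [0.5084, 0.0401, 0.0269]
tool_rot: [0.682, 0.732, 0.0, 0.001]
ft_force: [0.2, -2.2, 5.3]
grip_width: 0.0497
grip_force: 15.0
```

Call:
servo_tool(
  rows=[0.4,0.0008,0,0,0,0.4,0,0,0,0,0.4,0,0,0,0,0.4,0,0,0,0,0.4,0,0,0,0],
)

```text
time: 25.63
position: [0.5084, 0.0409, 0.0268]
tool_rot: [0.682, 0.732, 0.0, 0.001]
ft_force: [-0.4, -3.0, 5.7]
grip_width: 0.0498
grip_force: 15.0
```

Call:
servo_tool(
  rows=[0.4,0.001,0,0,0,0.4,0,0,0,0,0.4,0.001,0,0,0,0.4,0,0,0,0,0.4,0,0,0,0],
)

```text
time: 26.05
position: [0.5084, 0.041, 0.0268]
tool_rot: [0.681, 0.732, -0.0, 0.002]
ft_force: [0.3, -10.6, 5.6]
grip_width: 0.0499
grip_force: 15.0
```

```bash
python3 -c "
from w import *
o=robot.get_obs();p=robot.camera('wrist');print(o['ft_force'])
cv2.imwrite('pics/w6.png',cv2.resize(p['pixels'][40:330,160:480,::-1],None,fx=2,fy=2))"
```

```text
[  0.33069674 -10.59301204   5.58190581]
```

View pics/w6.png

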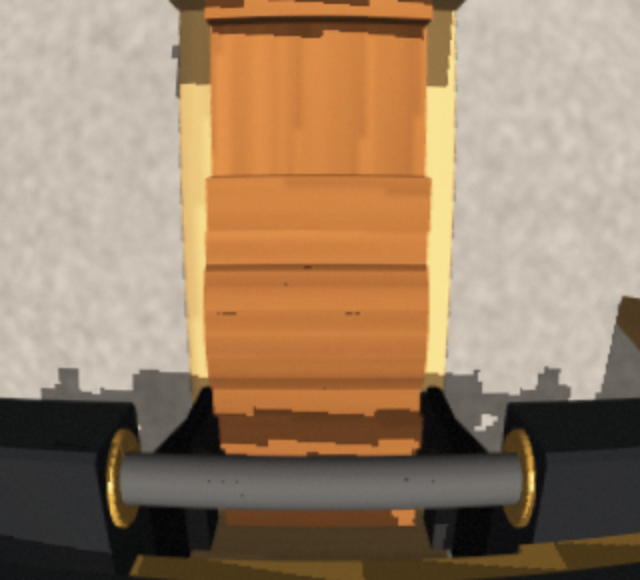

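Call:
servo_tool(
  rows=[0.1,0,0,-0.0003,0,-1,0,0,0,0,-1,0,0,0,0,-1,0,0,0,0,-1,0,0,0,0],
)

```text
time: 26.52
position: [0.5069, 0.0438, 0.0263]
tool_rot: [0.682, 0.732, -0.0, -0.0]
ft_force: [-0.6, 0.8, -0.4]
grip_width: 0.0687
grip_force: 0.0
```

Call:
servo_tool(
  rows=[-1,0,0,-0.02,0,-1,0,0,-0.035,0,-1,0,0,-0.035,0,-1,0,0,-0.035,0,-1,0,0,0,5],
)

```text
time: 26.93
position: [0.5111, 0.0435, 0.1572]
tool_rot: [0.713, 0.701, 0.004, 0.005]
ft_force: [0.9, 0.5, 0.8]
grip_width: 0.0863
grip_force: 0.0
```

Call:
servo_tool(
  rows=[-1,-0.027,0.03,0,0,-1,-0.028,0.03,0,0,-1,-0.028,0.03,0,0,-1,-0.027,0.03,0,0,-1,0,0,0,0],
)

```text
time: 27.35
position: [0.6324, -0.0745, 0.152]
tool_rot: [0.714, 0.7, 0.002, 0.005]
ft_force: [0.8, 0.9, 0.1]
grip_width: 0.087
grip_force: 0.0
```

Call:
servo_tool(
  rows=[-1,0,0,0,0,-1,0,0,0,0],
)

```text
time: 27.52
position: [0.6241, -0.0679, 0.1506]
tool_rot: [0.713, 0.701, -0.001, -0.001]
ft_force: [-0.1, 0.0, 0.5]
grip_width: 0.0869
grip_force: 0.0
```

```bash
python3 -c "
from w import *
n=json.load(open('poses.json'))['wedge_mid']
s=wfit('wedge_mid',n,0,'pics/w7.png')
go(n[0],n[1],.03,n[2]);go(s[0],s[1],.03,s[2])"
```

```text
wedge_mid [ 0.6312  0.0749 -0.0504] 2.133 -> [0.6312 0.0657 0.0906] 2.093
turn 2.0 shift mm [142.1   0.6 121.1] q6 -0.27 t 27.6 pos [ 0.6237 -0.0671  0.1509] yaw -0.9
turn -6.07 shift mm [131.4  19.8 121.1] q6 -0.27 t 27.6 pos [ 0.6237 -0.0671  0.1509] yaw -0.9
```

View pics/w7.png

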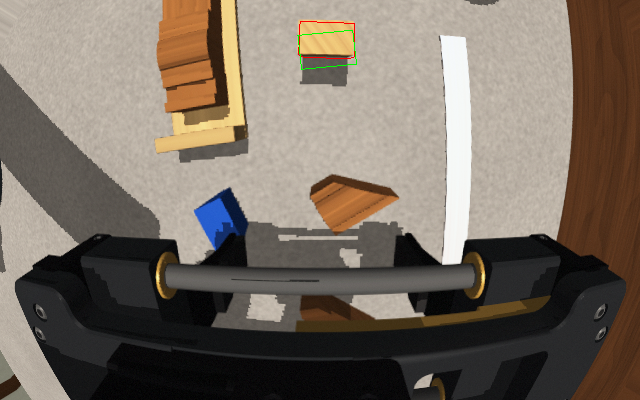

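The network's outline here is of something else, so the green fit is wrong. The earlier red fit covers the wedge at (327,38). I refine it with a colour mask.

```bash
python3 -c "
from w import *
n=np.array(json.load(open('poses.json'))['wedge_mid'])
o=robot.get_obs();p=robot.camera('wrist')
h=cv2.cvtColor(p['pixels'],cv2.COLOR_RGB2HSV); r=np.zeros((400,640)); r[5:90,280:375]=(h[5:90,280:375,1]>80)
print(r.sum(),[ (v.min(),v.max()) for v in np.nonzero(r)])
f=lambda s:np.abs(wsil('wedge_mid',s,o,p)-r).sum()/r.sum()
b=minimize(f,n,method='Nelder-Mead',options=dict(initial_simplex=[n,n+[.006,0,0],n+[0,.006,0],n+[0,0,.1]],xatol=1e-4,fatol=1e-4))
print(n,f(n),b.x,b.fun); s=b.x
go(s[0],s[1],.03,s[2])"
```

```text
2025.0 [(np.int64(20), np.int64(57)), (np.int64(298), np.int64(354))]
[ 0.63116984  0.07492746 -0.05040639] 0.12808908254659887 [ 0.63056529  0.07674875 -0.02614611] 0.029333333333333333
turn 0.63 shift mm [143.9   3.2 121.2] q6 -0.27 t 27.7 pos [ 0.6239 -0.0671  0.1511] yaw -0.9
```

Call:
servo_tool(
  rows=[-1,0.036,0.0008,0,0.63,-1,0.036,0.0008,0,0,-1,0.036,0.0008,0,0,-1,0.036,0.0008,0,0,-1,0,0,0,0],
)

```text
time: 28.08
position: [0.6304, 0.083, 0.1517]
tool_rot: [0.714, 0.7, 0.001, -0.001]
ft_force: [-0.4, -1.1, 0.2]
grip_width: 0.0868
grip_force: 0.0
```

Call:
servo_tool(
  rows=[-1,0,0,0.02,0,-1,0,0,0.03,0,-1,0,0,0.03,0,-1,0,0,0.025,0,-1,0,0,0.01,0],
)

```text
time: 28.5
position: [0.6286, 0.076, 0.0332]
tool_rot: [0.716, 0.698, -0.002, -0.003]
ft_force: [-0.2, 0.2, 0.2]
grip_width: 0.087
grip_force: 0.0
```

Call:
servo_tool(
  rows=[-1,0,0,0,0,-1,0,0,0,0,0.4,0,0,0,0,0.4,0,0,0,0,0.4,0,0,0,0],
)

```text
time: 28.92
position: [0.6334, 0.0752, 0.0382]
tool_rot: [0.717, 0.697, 0.001, 0.001]
ft_force: [-0.5, 0.5, 0.5]
grip_width: 0.0747
grip_force: 0.0
```

Call:
servo_tool(
  rows=[0.4,0,0,0,0,0.4,0,0,0,0,0.4,0,0,0,0,0.4,0,0,0,0,0.4,0,0,0,0],
)

```text
time: 29.33
position: [0.6321, 0.0753, 0.0365]
tool_rot: [0.717, 0.697, -0.0, -0.0]
ft_force: [-0.4, -0.2, 1.4]
grip_width: 0.0443
grip_force: 15.0
```

Call:
servo_tool(
  rows=[0.4,0,0,0,0,0.4,0,0,0,0],
)

```text
time: 29.5
position: [0.6321, 0.0752, 0.0365]
tool_rot: [0.717, 0.697, -0.0, -0.0]
ft_force: [-0.4, -0.8, 0.8]
grip_width: 0.045
grip_force: 15.0
```

Call:
servo_tool(
  rows=[0.4,0,0,-0.02,0,0.4,0,0,-0.03,0,0.4,0,0,-0.035,0,0.4,0,0,0,0,0.4,0,0,0,0],
)

```text
time: 29.92
position: [0.634, 0.0752, 0.1238]
tool_rot: [0.717, 0.697, 0.002, 0.002]
ft_force: [-1.1, 0.0, -0.8]
grip_width: 0.0447
grip_force: 15.0
```

```bash
python3 -c "
from h import *
carr(0,-.0685,.058)"
```

```text
turn -5.65 shift mm [ -53.8 -128.3   65.2] q6 -0.03 t 29.9 pos [0.634  0.0752 0.1238] yaw -1.6
```

Call:
servo_tool(
  rows=[0.4,0,0,0,-5.65,0.4,-0.013,-0.032,0,0,0.4,-0.013,-0.032,0,0,0.4,-0.014,-0.032,0,0,0.4,-0.013,-0.031,0,0],
)

```text
time: 30.33
position: [0.5063, 0.0133, 0.1199]
tool_rot: [0.681, 0.732, -0.001, -0.002]
ft_force: [-0.1, -0.3, 0.2]
grip_width: 0.0449
grip_force: 15.0
```

Call:
servo_tool(
  rows=[0.4,0,0,0,0,0.4,0,0,0,0,0.4,0,0,0,0,0.4,0,0,0,0,0.4,0,0,0,0],
)

```text
time: 30.75
position: [0.5106, 0.0136, 0.1212]
tool_rot: [0.681, 0.732, 0.0, 0.0]
ft_force: [-0.4, -0.1, -0.2]
grip_width: 0.0448
grip_force: 15.0
```

```bash
python3 -c "
from w import *
carr(0,-.0685,.058)
p=robot.camera('scene'); cv2.imwrite('pics/s2.png',cv2.resize(p['pixels'][130:250,280:440,::-1],None,fx=4,fy=4))"
```

```text
turn 0.04 shift mm [-1.2 -0.6 63.2] q6 -0.26 t 30.8 pos [0.5106 0.0136 0.1212] yaw 4.1
```

View pics/s2.png

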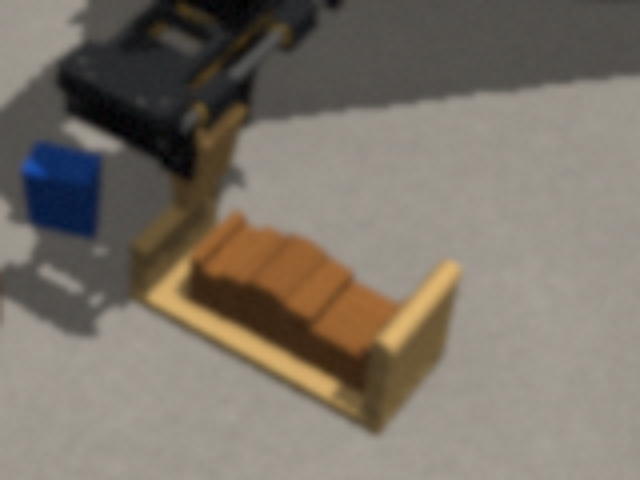

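Call:
servo_tool(
  rows=[0.4,-0.001,0,0.01,0,0.4,0,0,0.015,0,0.4,0,0,0.015,0,0.4,0,0,0.008,0,0.4,0,0,0,0],
)

```text
time: 31.22
position: [0.5081, 0.0128, 0.0713]
tool_rot: [0.681, 0.732, -0.001, -0.002]
ft_force: [-0.2, -0.5, 0.3]
grip_width: 0.0447
grip_force: 15.0
```

Call:
servo_tool(
  rows=[0.4,0,0,0.003,0,0.4,0,0,0.003,0,0.4,0,0,0,0,0.4,0,0,0,0,0.4,0,0,0,0],
)

```text
time: 31.63
position: [0.5097, 0.0123, 0.0679]
tool_rot: [0.682, 0.732, 0.0, 0.0]
ft_force: [-0.3, 0.0, -0.5]
grip_width: 0.0449
grip_force: 15.0
```

Call:
servo_tool(
  rows=[0.4,0,0,0.003,0,0.4,0,0,0.003,0,0.4,0,0,0,0,0.4,0,0,0,0,0.4,0,0,0,0],
)

```text
time: 32.05
position: [0.5093, 0.0124, 0.0614]
tool_rot: [0.682, 0.732, -0.0, -0.0]
ft_force: [-1.0, 0.4, -0.1]
grip_width: 0.0449
grip_force: 15.0
```

Call:
servo_tool(
  rows=[0.1,0,0,0,0,-0.4,0,0,0,0,-0.4,0,0,0,0,-0.4,0,0,0,0,-0.4,0,0,0,0],
)

```text
time: 32.47
position: [0.5094, 0.0124, 0.0615]
tool_rot: [0.682, 0.732, 0.0, 0.0]
ft_force: [-0.3, -0.9, -0.0]
grip_width: 0.0587
grip_force: 0.0
```

Call:
servo_tool(
  rows=[-0.4,0,0,-0.02,0,-0.4,0,0,-0.03,0,1,0,0,-0.03,0,1,0,0,0,0,1,0,0,0,0],
)

```text
time: 32.88
position: [0.5106, 0.0122, 0.1431]
tool_rot: [0.681, 0.732, 0.001, 0.002]
ft_force: [0.6, -0.5, -0.4]
grip_width: 0.0484
grip_force: 0.0
```

```bash
python3 -c "
from w import *
carr(0,-.0685,.08)
p=robot.camera('scene'); cv2.imwrite('pics/s3.png',cv2.resize(p['pixels'][130:250,280:440,::-1],None,fx=4,fy=4))"
```

```text
turn 0.0 shift mm [ 0.3 -0.7 63.1] q6 -0.27 t 32.9 pos [0.5106 0.0122 0.1431] yaw 4.1
```

View pics/s3.png

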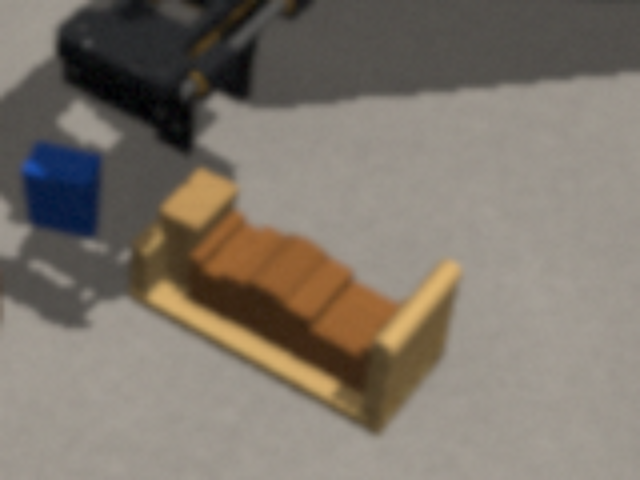

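The wedge stands upright in the gap. Now I shut the fingers and press on its top.

Call:
servo_tool(
  rows=[1,0,0,0,0,1,0,0,0,0,1,0,0,0,0,1,0,0,0,0,1,0,0,0,0],
)

```text
time: 33.35
position: [0.509, 0.0125, 0.1408]
tool_rot: [0.682, 0.732, -0.0, -0.001]
ft_force: [-0.1, -0.6, 0.2]
grip_width: 0.0114
grip_force: 0.0
```

Call:
servo_tool(
  rows=[1,0,0,0.02,0,1,0,0,0.02,0,1,0,0,0.01,0,1,0,0,0.003,0,1,0,0,0,0],
)

```text
time: 33.77
position: [0.5087, 0.0125, 0.0876]
tool_rot: [0.682, 0.732, -0.001, -0.001]
ft_force: [0.1, -0.1, -0.4]
grip_width: 0.0004
grip_force: 0.0
```

Call:
servo_tool(
  rows=[1,0,0,0.002,0,1,0,0,0.002,0,1,0,0,0.002,0,1,0,0,0,0,1,0,0,0,0],
)

```text
time: 34.18
position: [0.5095, 0.0124, 0.0827]
tool_rot: [0.682, 0.732, 0.0, 0.0]
ft_force: [0.5, 0.6, 0.1]
grip_width: 0.0001
grip_force: 0.0
```

Call:
servo_tool(
  rows=[1,0,0,0.002,0,1,0,0,0.002,0,1,0,0,0.001,0,1,0,0,0,0,1,0,0,0,0],
)

```text
time: 34.6
position: [0.5092, 0.0124, 0.0773]
tool_rot: [0.682, 0.732, -0.0, -0.0]
ft_force: [0.7, -0.2, -0.2]
grip_width: 0.0008
grip_force: 0.0
```

Call:
servo_tool(
  rows=[1,0,0,0.001,0,1,0,0,0,0,1,0,0,0.001,0,1,0,0,0,0,1,0,0,0,0],
)

```text
time: 35.02
position: [0.5094, 0.0124, 0.0755]
tool_rot: [0.682, 0.732, 0.0, 0.0]
ft_force: [-0.2, -0.1, 1.5]
grip_width: 0.0008
grip_force: 0.6
```

Contact begins at about z = 0.0755, which is the expected height (6 + 10 + 60 mm). I press a little more.

Call:
servo_tool(
  rows=[1,0,0,0.0007,0,1,0,0,0,0,1,0,0,0,0,1,0,0,0,0,1,0,0,0,0],
)

```text
time: 35.43
position: [0.5094, 0.0127, 0.0752]
tool_rot: [0.682, 0.732, 0.0, 0.0]
ft_force: [-1.2, 1.8, 5.4]
grip_width: 0.0007
grip_force: 2.6
```

Call:
servo_tool(
  rows=[1,0,0,0.0007,0,1,0,0,0,0,1,0,0,0,0,1,0,0,0,0,1,0,0,0,0],
)

```text
time: 35.85
position: [0.5094, 0.0129, 0.075]
tool_rot: [0.682, 0.732, 0.0, 0.0]
ft_force: [-1.0, 2.0, 8.7]
grip_width: 0.0007
grip_force: 4.6
```

Call:
servo_tool(
  rows=[1,0,0,0.001,0,1,0,0,0,0,1,0,0,0.0005,0,1,0,0,0,0,1,0,0,0,0],
)

```text
time: 36.27
position: [0.5096, 0.0128, 0.0746]
tool_rot: [0.682, 0.732, 0.001, 0.0]
ft_force: [-2.6, 2.1, 18.2]
grip_width: 0.0006
grip_force: 9.0
```

Call:
servo_tool(
  rows=[1,0,0,-0.003,0,1,0,0,-0.02,0,1,0,0,-0.035,0,1,0,0,-0.035,0,1,0,0,-0.035,0],
)

```text
time: 36.68
position: [0.5086, 0.0124, 0.2014]
tool_rot: [0.682, 0.732, -0.001, -0.001]
ft_force: [0.7, -1.0, 0.2]
grip_width: 0.0008
grip_force: 0.0
```

Call:
servo_tool(
  rows=[1,-0.038,0,0,0,1,-0.038,0,0,0,1,-0.038,0,0,0,1,-0.038,0,0,0,1,0,0,0,0],
)

```text
time: 37.1
position: [0.5219, -0.1464, 0.2008]
tool_rot: [0.683, 0.73, -0.001, 0.003]
ft_force: [0.1, 0.9, 0.3]
grip_width: 0.0007
grip_force: 0.0
```

Call:
servo_tool(
  rows=[1,0,0,0,0,1,0,0,0,0,1,0,0,0,0,1,0,0,0,0,1,0,0,0,0],
)

```text
time: 37.52
position: [0.5199, -0.1378, 0.2005]
tool_rot: [0.681, 0.732, -0.0, -0.0]
ft_force: [0.3, -0.3, -0.1]
grip_width: 0.0006
grip_force: 0.0
```

```bash
python3 -c "
from w import *
x,y,a=json.load(open('poses.json'))['carrier']; c,s=np.cos(a),np.sin(a)
for cam in ('scene','top'):
    p=robot.camera(cam)
    for q in ('wide_mid','medium_mid','narrow_mid','wedge_mid','mitred_wide_mid','mitred_medium_mid'):
        print(cam,q,[(round(d['score'],2),np.round([c*(d['at'][0]-x)+s*(d['at'][1]-y),-s*(d['at'][0]-x)+c*(d['at'][1]-y),d['at'][2]],3).tolist() if 'mit' not in q else np.round(d['at'],3)) for d in robot.place_of(p,q)][:2])
    A=p['pixels'][:,:,::-1]
    A=A[130:250,280:440] if cam=='scene' else A[170:260,225:345]
    cv2.imwrite('pics/end_%s.png'%cam,cv2.resize(A,None,fx=4,fy=4))
"
```

```text
scene wide_mid [(0.62, [0.001, 0.051, 0.032])]
scene medium_mid [(0.74, [-0.002, 0.0, 0.029])]
scene narrow_mid []
scene wedge_mid [(0.84, [0.012, -0.169, 0.028]), (0.63, [-0.003, -0.067, 0.043])]
scene mitred_wide_mid [(0.68, array([ 0.639, -0.214,  0.02 ]))]
scene mitred_medium_mid [(0.9, array([ 0.655, -0.064,  0.023]))]
top wide_mid [(0.77, [-0.003, 0.05, 0.035]), (0.64, [-0.002, -0.001, 0.035])]
top medium_mid [(0.78, [0.001, 0.001, 0.035])]
top narrow_mid [(0.69, [0.0, -0.04, 0.03])]
top wedge_mid [(0.59, [0.001, -0.072, 0.047]), (0.52, [0.011, -0.169, 0.024])]
top mitred_wide_mid [(0.64, array([ 0.645, -0.207,  0.021]))]
top mitred_medium_mid [(0.77, array([ 0.656, -0.064,  0.027]))]
```

View pics/end_scene.png

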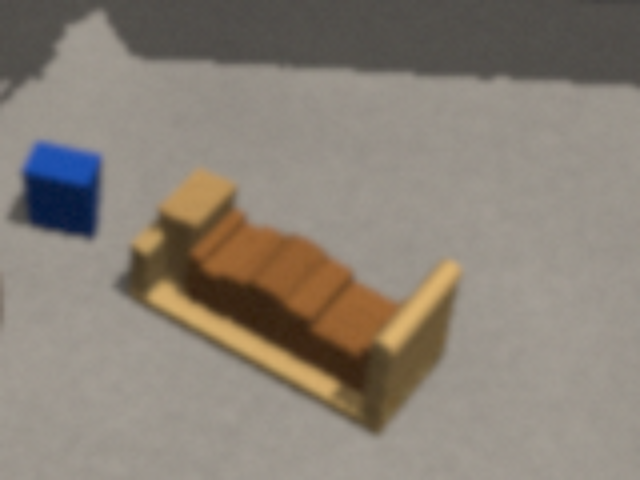

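View pics/end_top.png

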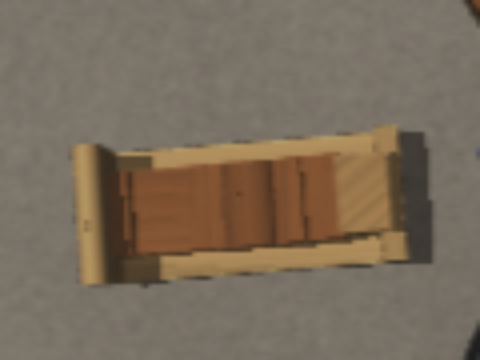

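Both views show the three samples tight in order and the wedge seated, with its top at about 75 mm. The offcuts and the blue wedge have not moved, so I hand the job in.

```bash
python3 -c "
from rig import robot
print(robot.hand_in())"
```

```text
the job is handed in; nothing more can be done
None
```

The job is handed in, and the verdict was not shown: wide, medium and narrow are packed tight in order and centred in the carrier, the wedge is pressed in at the low end and released, and neither mitred offcut moved.

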